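# Shut and lock the control enclosure

## Task

The hinged cover of the control enclosure on the bench stands ajar. Push the cover down fully shut with your fingertips, then set a fingertip in the slot of the round turn-disc on it and turn the disc clockwise a quarter turn, up to its stop, so that the cover is locked. Do not lift the cover further open, do not turn the disc before the cover is shut, and leave everything else on the bench where it is.

Things in the scene. Friction and masses are not known exactly. Their poses are not given: they have to be found in the camera images.
- enclosure: white open-topped plastic enclosure lying on its back, screwed to the bench: 260 mm along its x, 300 mm along its y, walls 90 mm high. Origin: centre of its underside, on the bench; z up. The cover's hinge line runs along its y axis at x = +130 mm, z = 90 mm (the far side); the cover's free edge is on the -x side, towards the robot.
- cover (a joint): hinge angle of the grey cover (rad): 0 = shut, level on the walls, firm stop; grows as the free edge rises; starts at 0.3 to 0.5. Plate 260 mm from hinge to free edge, 300 mm wide, 10 mm thick, underside through the hinge line; its top is 100 mm above the bench when shut. Stiff hinge: it stays where it is left; some 2 to 6 N down near the free edge moves it.
- cover_edge (a point): middle of the cover's free edge, on the top face; axes as the cover's: x from the free edge towards the hinge, y along the edge, z out of the top face. The 33 mm wide strip of the cover between this edge and the disc's collar is plain and can be pushed on.
- disc (a joint): angle of the turn-disc (rad): 0 = unlocked, slot parallel to the hinge line; grows as it is turned clockwise seen from above; firm stop at 1.571 = locked, slot pointing from the free edge to the hinge. Starts between 0 and 0.3. Friction holds it where it is left; turning takes about 0.1 N m.
- disc_top (a point): on the disc's turning axis, level with the disc's top: 24 mm above the cover's top face, 124 mm above the bench when shut. The disc (black, bare metal in the slot), 92 mm across, lies 175 mm from the hinge line (85 mm from the free edge), half-way along the cover's width, inside a fixed metal collar 104 mm across and as high as the disc. z points out of the cover.
- slot_floor (a point): middle of the slot's floor, on the disc's turning axis, 20 mm below the disc's top. y runs along the slot, z out of the cover; x and y turn with the disc. The slot is straight, 36 mm wide and 20 mm deep, and runs right across the disc through its centre, about 90 mm long, closed at its ends by the collar. A finger off-centre in it can push the disc round.
- screwdriver: bystander: hand screwdriver lying on the bench beside the enclosure
- estop_box: bystander: small emergency-stop box, 70 x 70 mm, 76 mm tall, beside the enclosure; origin under its centre
- module: bystander: white plug-in controller module, 75 x 45 mm, 90 mm tall; origin under its centre
- tester: bystander: flat handheld tester, 120 x 65 x 38 mm; origin under its centre
- jar: bystander: closed jar, 60 mm wide, 75 mm tall; origin under its centre
- mug: bystander: mug, 80 mm wide, 90 mm tall, handle towards its own +y; origin under its centre
- tape: bystander: roll of tape lying flat near the front of the enclosure, 70 mm across, 19 mm high; origin under its centre

How it is judged:
By the outcome, as a careful person would: the job done as asked, in the order asked, and still so for the second after the job is handed in, with the robot touching nothing.
It also fails if it takes over 45 s, if anything falls off the work surface, if the arm or the gripper's body presses on something with over 40 N, if the wrist force passes 120 N, or if a joint passes its speed limit or range.

## Robot

A 7-joint arm with a two-finger parallel gripper is mounted at the origin on the work surface. World frame = base frame: x ahead of the robot, y to its left, z up, the work surface at z = 0. Lengths are in m, angles in rad, forces in N, time in s.
With the tool pointing down it reaches from about 0.35 to 0.9 m from the base axis. Payload 19.9 kg.
Tool frame: the origin (TCP) lies on the centre line of the jaws, within the pads' length; the fingertips stand 19 mm ahead of it and the grasp point (between the pads) is the TCP; z points along the fingers, y is the line along which they close (so a half turn about z gives the same grasp; the last joint's range is limited). The gripper opens to 94 mm and grips with 3 to 60 N. Pads are 16 mm wide; open, the fingers measure 119 mm over their backs; the gripper's body (75 mm by 177 mm) begins 78 mm behind the grasp point.
Start: joints at [1.234, 0.417, -0.01, 1.614, 0.005, 1.111, -0.053], TCP at [0.182, -0.598, 0.224] pointing down, gripper open.
Joint ranges: [-2.81, 2.81], [-0.39, 2.02], [-1.27, 1.25], [0.06, 2.57], [-1.19, 4.33], [0.19, 2], [-2.82, 2.82]. Speed limits (rad/s): [1.89, 1.89, 2.39, 2.39, 3.01, 3.01, 3.01].

## Interface

Orientations are given as a 3x3 rotation matrix whose columns are the frame's x, y, z axes.
In Python, from plant import get_obs, grab_frame, hand_in gives the robot as it stands. The module is installed in compiled form; this text tells all that it offers.
- The arm moves only by the tool step_arm, never from a script. Its argument "steps" is a list of rows, each a list of 7 numbers: the turn, a rotation vector about the tool's x, y, z in rad, then the shift along the tool's x, y, z in cm, then the opening, from 0 (shut) to 1 (fully open). A call has 1 to 10 rows; each row shifts and turns the commanded pose from where the row before left it, along the tool's axes as they then stand; what a row does not reach is not made up. A row lasts 1/10 s, in which the tool goes at most 50 mm and 8.59 degrees, less where a joint would pass 70% of its speed; a pose out of reach is approached as far as the arm can. A call with a gripper value outside its range is refused whole. The fingers move at their own pace and stop on an object; "grip_force" is the grip in N (left out, the last holds). Time passes only in rows, so rows that do not move let the fingers close. It gives the time, the measured TCP pose, the force, the opening and the grip force at its end, in the units of the state.
- get_obs(): the state, without advancing time (a new reading comes with each control period).
- grab_frame(name): name is "scene" or "side" or "wrist"; returns a dict with "frame" (480x640x3 uint8, red, green, blue), "fov_y" (degrees; the focal length in pixels is half the picture's height over the tangent of half this angle, whatever the lens; pixels are square), "cx", "cy" (the principal point, pixels), "pose" (4x4, takes a point from camera to world coordinates); the wrist camera has in their place "tool_from_camera" (4x4, takes a point from camera to tool coordinates, whose origin is the TCP and whose axes are the flange's). Camera axes: x right, y up, looking along -z (the intrinsics and any distortion apply to the point x, -y, -z); pixel columns grow to the right and rows downward; lengths in m; the calibration is good to about 2 mm. The wrist camera is an equidistant fisheye: a pixel r from the principal point sees the ray r / f radians off the axis. A picture is of the moment at which its call begins: read the wrist's pose just before it. There is no depth.
- hand_in(): hands the job in; it is judged then, once.
The state is a dict: "time": time; "joints": joint angles; "qd": joint speeds; "tau": joint torques, N m; "ee_pos": TCP position; "orientation": TCP orientation; "ft_force": force on the tool from outside, world axes, zero at the start; "torque": the same for the moment, N m; "gripper_width": finger opening in m; "finger_force": force on a finger pad.
Only numpy, scipy, OpenCV 4.12 (cv2) and the standard library are available. Lean on these libraries where they do the work, as an engineer would, in place of code of your own. Each camera call takes 0.05 s, during which the arm holds its last target. There are 200 camera calls.

## Working session

There is one attempt and no reset: what is moved stays moved. The work goes in short steps, Python scripts to look and compute and a tool call to move; the robot and the scene stay as the last step left them, time stands still between calls to the robot, and variables do not carry over. Pictures are saved under pics/ and viewed, at most 10 in all, crops included, and the job is handed in when it is done.

Besides the shell and the picture viewer there is one more tool, called as a command line: name --pt "numbers of a row" for each row, then --argument value for the rest. step_arm: Moves the arm, as the interface text tells. Its arguments: {"type":"object","properties":{"steps":{"type":"array","items":{"type":"array","items":{"type":"number"}}},"grip_force":{"type":"number"}},"required":["steps"]}

```bash
mkdir -p pics
python3 - <<'E'
from plant import *
import cv2,pickle,numpy as np
o=get_obs();print({k:np.round(v,3).tolist() for k,v in o.items()})
d={}
for n in["scene","side","wrist"]:
    f=grab_frame(n);d[n]=f;cv2.imwrite(f"pics/{n}0.png",f["frame"][:,:,::-1]);print(n,{k:np.round(v,3).tolist() for k,v in f.items() if k!="frame"})
pickle.dump((o,d),open("d0.pkl","wb"))
E
```

```text
{'time': 0.0, 'joints': [1.234, 0.418, -0.01, 1.614, 0.005, 1.111, -0.053], 'qd': [-0.001, -0.002, -0.001, 0.0, -0.0, 0.001, -0.0], 'tau': [0.0, -85.127, 0.639, -42.598, -0.049, 0.019, 0.0], 'ee_pos': [0.182, -0.598, 0.224], 'orientation': [[0.957, 0.291, -0.0], [0.291, -0.957, 0.001], [-0.0, -0.001, -1.0]], 'ft_force': [-0.012, 0.844, 0.664], 'torque': [-0.015, -0.013, 0.01], 'finger_force': 0.0, 'gripper_width': 0.094}
scene {'fov_y': 56.135, 'cx': 316.924, 'cy': 246.876, 'pose': [[0.33, -0.74, 0.587, 1.287], [0.944, 0.266, -0.196, -0.238], [-0.011, 0.618, 0.786, 1.121], [0.0, 0.0, 0.0, 1.0]]}
side {'fov_y': 50.323, 'cx': 323.502, 'cy': 240.144, 'pose': [[-0.975, 0.164, -0.151, 0.351], [-0.223, -0.687, 0.692, 0.913], [0.009, 0.708, 0.706, 1.031], [0.0, 0.0, 0.0, 1.0]]}
wrist {'fov_y': 65.706, 'cx': 317.088, 'cy': 246.871, 'tool_from_camera': [[-0.001, 0.962, 0.273, 0.079], [1.0, 0.001, -0.0, -0.0], [-0.0, 0.273, -0.962, -0.16], [0.0, 0.0, 0.0, 1.0]]}
```

View pics/scene0.png

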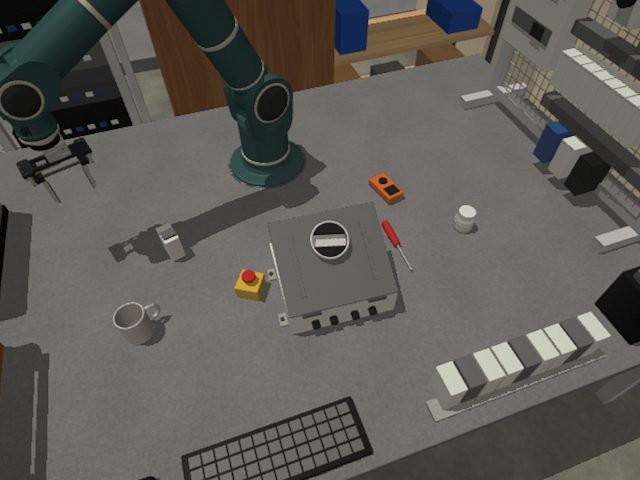

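View pics/side0.png

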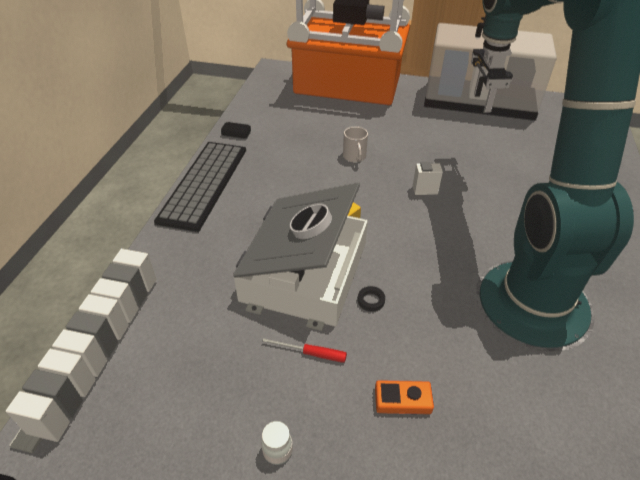

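The scene view shows the enclosure with its cover at about (335,265) and the disc at (329,240). In the side view the disc is at (310,220), with the cover raised at its robot-side edge. I'll enlarge both for exact corners.

Run:
```python
import cv2,pickle
o,d=pickle.load(open("d0.pkl","rb"))
for n,(x,y) in dict(scene=(255,195),side=(230,178)).items():
    c=d[n]["frame"][y:y+145,x:x+155,::-1]
    cv2.imwrite(f"pics/{n}0c.png",cv2.resize(c,None,fx=4,fy=4,interpolation=cv2.INTER_CUBIC))
```

```text
(no output)
```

View pics/scene0c.png

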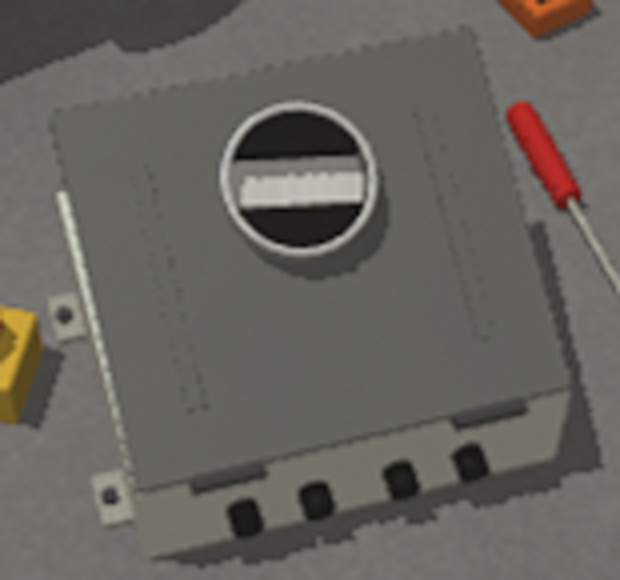

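View pics/side0c.png

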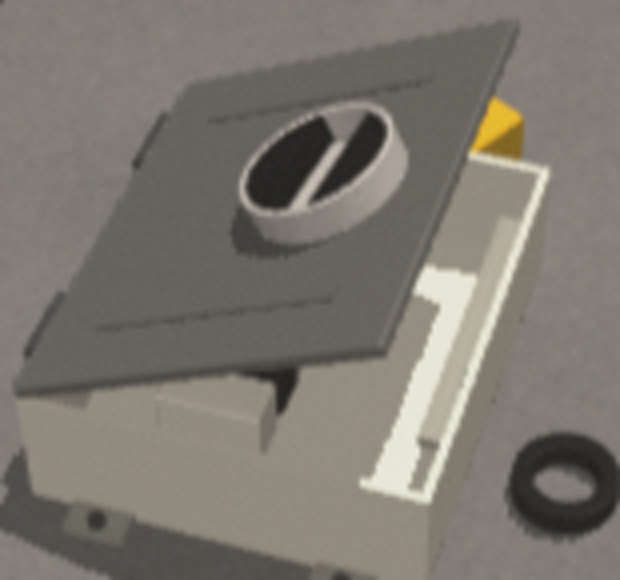

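The scene crop gives the cover's free-edge corners at (52,110) and (470,27), the hinge corners at (132,490) and (570,388), the collar centre at (299,178), and the slot strip running (243,193) to (362,185). The side crop gives free-edge corners at (518,22) and (385,352), the collar at (321,157), and the wall rim corners at (550,168) and (430,500). Next I'll fit the enclosure pose, cover angle and disc angle.

```bash
cat > h.py <<'E'
import numpy as np,cv2,pickle
from scipy.optimize import least_squares
def proj(f,P):
    P=np.atleast_2d(P);T=np.linalg.inv(f["pose"]);c=P@T[:3,:3].T+T[:3,3]
    F=240/np.tan(np.radians(f["fov_y"])/2)
    return np.c_[f["cx"]+F*c[:,0]/-c[:,2],f["cy"]-F*c[:,1]/-c[:,2]]
def cov(th,d,w,h):
    return np.array([.13-d*np.cos(th)+h*np.sin(th),w,.09+d*np.sin(th)+h*np.cos(th)])
def world(p,b):
    c,s=np.cos(p[2]),np.sin(p[2]);return np.array([p[0]+c*b[0]-s*b[1],p[1]+s*b[0]+c*b[1],b[2]])
E
python3 - <<'E'
from h import *
o,d=pickle.load(open("d0.pkl","rb"))
S=lambda u,v:(255+(u+.5)/4-.5,195+(v+.5)/4-.5)
D=lambda u,v:(230+(u+.5)/4-.5,178+(v+.5)/4-.5)
def slot(p,s): # slot floor mid ends
    a=p[4]; l=.042*s; return world(p,cov(p[3],.175+l*np.sin(a)*-1 if 0 else .175-l*np.sin(a),l*np.cos(a),.004))
C=lambda d_,w,h:(lambda p:world(p,cov(p[3],d_,w,h)))
obs=[("scene",C(.26,-.15,.01),S(52,110)),("scene",C(.26,.15,.01),S(470,27)),("scene",C(0,-.15,.01),S(132,490)),("scene",C(0,.15,.01),S(570,388)),
("scene",C(.175,0,.034),S(299,178)),
("side",C(.26,-.15,.01),D(518,22)),("side",C(.26,.15,.01),D(385,350)),("side",C(.175,0,.034),D(321,157)),("side",C(0,-.15,.01),D(187,84)),("side",C(0,.15,.01),D(18,384)),
("side",lambda p:world(p,(-.13,-.15,.09)),D(549,166)),("side",lambda p:world(p,(-.13,.15,.09)),D(430,500))]
def r(p):return np.concatenate([proj(d[n],f(p))[0]-q for n,f,q in obs])
for sg in(1,):
    p=least_squares(r,[.6,0,0,.4,.1]).x
print(p,np.degrees(p[2]));print(np.round(r(p).reshape(-1,2),1))
# triangulate disc centre & free-edge corners from two views, as a check
def tri(a,b):
    g=lambda X:np.r_[proj(d["scene"],X)[0]-a,proj(d["side"],X)[0]-b]
    s=least_squares(g,[.6,0,.15]);return np.round(s.x,4),np.round(s.fun,1)
print("disc",tri(S(299,178),D(321,157)),world(p,cov(p[3],.175,0,.034)))
print("c-",tri(S(52,110),D(518,22)),world(p,cov(p[3],.26,-.15,.01)));print("c+",tri(S(470,27),D(385,350)),world(p,cov(p[3],.26,.15,.01)))
# slot angle from scene: edges of floor / direction of top edges
F=d["scene"];c0=world(p,cov(p[3],.175,0,.034))
for al in np.arange(-.3,.5,.1):
    q=[proj(F,world(p,cov(p[3],.175+s*.04*np.sin(al),s*.04*np.cos(al),.034)))[0] for s in(-1,1)]
    v=q[1]-q[0];print(round(al,1),np.round(v,1),round(np.degrees(np.arctan2(v[1],v[0])),1))
print("shut disc",world(p,cov(0,.175,0,.034)),"edge now",world(p,cov(p[3],.26,0,.01)),"edge shut",world(p,cov(0,.26,0,.01)))
np.save("p.npy",p[:4])
E
```

```text
[ 0.5939584   0.02770881 -0.07392241  0.45345262  0.1       ] -4.235442283936727
[[-2.2  0.5]
 [-0.9 -0.5]
 [-0.4  0.6]
 [-0.5 -0.2]
 [-1.4 -0.3]
 [ 0.3 -0.5]
 [-0.6  0.3]
 [-1.   1. ]
 [ 0.   0.1]
 [-2.1  1.9]
 [ 0.8  1.3]
 [ 0.1  1.4]]
disc (array([0.5815, 0.0297, 0.1992]), array([-1.1, -0.9, -1.1,  0.7])) [0.58157226 0.0286261  0.19722653]
c- (array([ 0.4845, -0.1091,  0.2147]), array([-0.3, -0.3, -0.3,  0.2])) [ 0.48380777 -0.1145445   0.21288808]
c+ (array([0.5059, 0.1852, 0.213 ]), array([-0.8, -0.6, -0.6,  0.4])) [0.5059643  0.1846362  0.21288808]
-0.3 [29.9  2.5] 4.7
-0.2 [29.9 -0.5] -0.9
-0.1 [29.6 -3.4] -6.5
0.0 [29.1 -6.3] -12.2
0.1 [28.2 -9.1] -17.9
0.2 [ 27.  -11.8] -23.7
0.3 [ 25.6 -14.5] -29.5
0.4 [ 23.9 -16.9] -35.3
shut disc [0.54908129 0.03103229 0.124     ] edge now [0.49488603 0.03504585 0.21288808] edge shut [0.46431343 0.03730998 0.1       ]
```

The fit is consistent to about 2 px: yaw −4.2°, cover 0.45 rad, disc about 0.15 rad, disc height 0.199 m against 0.197 m predicted. First move is to raise and carry the tool over the free-edge strip, with the fingers set to 50 mm.

step_arm --pt "0 0 0 0 0 -3 0.53" --pt "0 0 0 2 -2 -3 0.53" --pt "0 0 0 3.1 -3.2 -1.6 0.53" --pt "0 0 0 3.1 -3.2 0 0.53" --pt "0 0 0 3.1 -3.2 0 0.53" --pt "0 0 0 3.1 -3.2 0 0.53" --pt "0 0 0 3.1 -3.2 0 0.53" --pt "0 0 0 3.1 -3.2 0 0.53" --pt "0 0 0 3.1 -3.2 0 0.53" --pt "0 0 0 3.1 -3.2 0 0.53"

```text
time: 1.15
ee_pos: [0.3585, -0.2539, 0.3005]
orientation: [[0.957, 0.291, -0.0], [0.291, -0.957, -0.0], [-0.0, 0.0, -1.0]]
ft_force: [0.8, -0.0, -1.4]
gripper_width: 0.0495
finger_force: 0.0
```

step_arm --pt "0 0 0 3.1 -3.2 0 0.53" --pt "0 0 0 3.1 -3.2 0 0.53" --pt "0 0 0 3.1 -3.2 0 0.53" --pt "0 0 0 3.1 -3.2 0 0.53" --pt "0 0 0 3.1 -3.2 0 0.53" --pt "0 0 0 3.1 -3.2 0 0.53" --pt "0 0 0 3.1 -3.2 0 0.53" --pt "0 0 -0.14 1 -1 0 0.53" --pt "0 0 -0.14 0 0 0 0.53" --pt "0 0 -0.14 0 0 0 0.53"

```text
time: 2.15
ee_pos: [0.507, 0.035, 0.3001]
orientation: [[0.75, 0.662, -0.001], [0.662, -0.75, 0.0], [-0.0, -0.001, -1.0]]
ft_force: [-0.7, -0.8, -0.1]
gripper_width: 0.0503
finger_force: 0.0
```

step_arm --pt "0 0 -0.14 0 0 0 0.53" --pt "0 0 -0.14 0 0 0 0.53" --pt "0 0 -0.14 0 0 0 0.53" --pt "0 0 -0.14 0 0 0 0.53" --pt "0 0 -0.14 0 0 0 0.53" --pt "0 0 -0.14 0 0 0 0.53" --pt "0 0 -0.14 0 0 0 0.53" --pt "0 0 -0.14 0 0 0 0.53" --pt "0 0 -0.14 0 0 0 0.53" --pt "0 0 -0.14 0 0 0 0.53"

```text
time: 3.15
ee_pos: [0.5069, 0.0342, 0.3003]
orientation: [[-0.523, 0.852, -0.0], [0.852, 0.523, -0.0], [0.0, -0.0, -1.0]]
ft_force: [-0.9, 0.5, 0.0]
gripper_width: 0.0496
finger_force: 0.0
```

step_arm --pt "0 0 -0.14 0 0 0 0.53" --pt "0 0 -0.14 0 0 0 0.53" --pt "0 0 -0.14 0 0 0 0.53" --pt "0 0 -0.14 0 0 0 0.53" --pt "0 0 -0.14 0 0 0 0.53" --pt "0 0 -0.14 0 0 0 0.53" --pt "0 0 -0.12 0 0 0 0.53" --pt "0 0 0 0 0 0 0.53"

```text
time: 3.95
ee_pos: [0.5069, 0.0342, 0.3003]
orientation: [[-0.998, 0.064, -0.0], [0.064, 0.998, 0.0], [0.0, 0.0, -1.0]]
ft_force: [0.4, -1.0, -0.4]
gripper_width: 0.0497
finger_force: 0.0
```

```bash
cat >> h.py <<'E'
def wproj(f,o,P):
    P=np.atleast_2d(P);R=np.array(o["orientation"]);t=(P-np.array(o["ee_pos"]))@R
    M=np.linalg.inv(f["tool_from_camera"]);c=t@M[:3,:3].T+M[:3,3];v=np.c_[c[:,0],-c[:,1],-c[:,2]]
    F=240/np.tan(np.radians(f["fov_y"])/2);r=np.hypot(v[:,0],v[:,1]);a=np.arctan2(r,v[:,2])
    return np.c_[f["cx"]+F*a*v[:,0]/r,f["cy"]+F*a*v[:,1]/r]
E
python3 - <<'E'
from h import *
from plant import *
p=np.load("p.npy");o=get_obs();f=grab_frame("wrist");im=f["frame"][:,:,::-1].copy();print(np.round(o["joints"],2))
pickle.dump((o,f),open("w1.pkl","wb"))
a=np.linspace(0,2*np.pi,60);L=[cov(p[3],.26,w,.01) for w in np.linspace(-.15,.15,40)]+[cov(p[3],.175+.052*np.cos(t),.052*np.sin(t),.034) for t in a]+[cov(p[3],.175-s*.045*np.sin(.15),s*.045*np.cos(.15),.034) for s in np.linspace(-1,1,20)]
for u,v in wproj(f,o,[world(p,b) for b in L]): cv2.circle(im,(int(round(u)),int(round(v))),1,(0,0,255),-1)
cv2.imwrite("pics/w1.png",im)
E
```

```text
[ 0.72  0.25 -0.99  1.78  0.22  1.23  1.18]
```

View pics/w1.png

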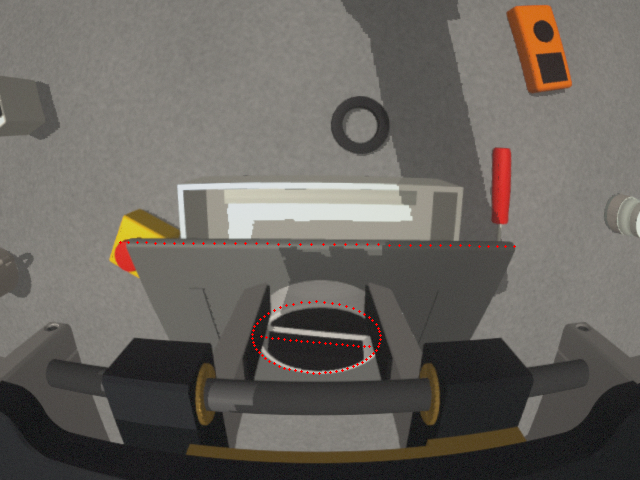

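The model overlay matches the wrist view: the free edge lies on row 243 and the collar ellipse is centred at about (317,337). Both fingers are poised over the strip, so I'll descend to just above contact and start the push along the cover's arc.

step_arm --pt "0 0 0 -0.4 0 3 0.53" --pt "0 0 0 0 0 2.5 0.53" --pt "0 0 0 0 0 1.0 0.53" --pt "0 0 0 0 0 0.4 0.53" --pt "0 0 0 0.2 0 0.6 0.53" --pt "0 0 0 0.3 0 0.6 0.53" --pt "0 0 0 0.3 0 0.6 0.53" --pt "0 0 0 0.3 0 0.6 0.53" --pt "0 0 0 0.3 0 0.6 0.53"

```text
time: 4.9
ee_pos: [0.497, 0.0349, 0.2012]
orientation: [[-0.998, 0.066, 0.001], [0.066, 0.998, -0.0], [-0.001, -0.0, -1.0]]
ft_force: [2.6, 0.2, 1.5]
gripper_width: 0.0493
finger_force: 1.0
```

step_arm --pt "0 0 0 0.2 0 0.7 0.53" --pt "0 0 0 0.2 0 0.7 0.53" --pt "0 0 0 0.2 0 0.7 0.53" --pt "0 0 0 0.2 0 0.7 0.53" --pt "0 0 0 0.1 0 0.7 0.53" --pt "0 0 0 0.1 0 0.7 0.53" --pt "0 0 0 0.1 0 0.7 0.53" --pt "0 0 0 0.1 0 0.7 0.53"

```text
time: 5.7
ee_pos: [0.485, 0.0358, 0.1448]
orientation: [[-0.998, 0.066, -0.0], [0.066, 0.998, 0.0], [0.0, 0.0, -1.0]]
ft_force: [-1.0, -0.2, 1.7]
gripper_width: 0.05
finger_force: 1.0
```

step_arm --pt "0 0 0 0.1 0 0.6 0.53" --pt "0 0 0 0.1 0 0.6 0.53" --pt "0 0 0 0.1 0 0.6 0.53" --pt "0 0 0 0 0 0.4 0.53" --pt "0 0 0 0 0 0.3 0.53" --pt "0 0 0 0 0 0.2 0.53" --pt "0 0 0 0 0 0 0.53"

```text
time: 6.4
ee_pos: [0.4819, 0.036, 0.119]
orientation: [[-0.998, 0.066, -0.001], [0.066, 0.998, -0.001], [0.0, -0.001, -1.0]]
ft_force: [-9.4, -2.3, 22.4]
gripper_width: 0.0496
finger_force: 11.0
```

step_arm --pt "0 0 0 0 0 -1 0.53" --pt "0 0 0 0 0 -2.5 0.53" --pt "0 0 0 0 0 -2.5 0.53" --pt "0 0 0 -3 0 -2 0.53" --pt "0 0 0 -3.7 0 -2 0.53" --pt "0 0 0.08 0 0 0 0.53" --pt "0 0 0.08 0 0 0 0.53" --pt "0 0 0 0 0 0 0.53"

```text
time: 7.2
ee_pos: [0.549, 0.0316, 0.2186]
orientation: [[-0.974, 0.225, -0.0], [0.225, 0.974, 0.0], [0.0, 0.0, -1.0]]
ft_force: [-0.5, -0.8, 0.8]
gripper_width: 0.0498
finger_force: 0.0
```

Run:
```python
from h import *
from plant import *
p=np.load("p.npy");p[3]=0;o=get_obs();print({k:np.round(o[k],3).tolist() for k in("joints","ee_pos","orientation","ft_force")})
a=np.linspace(0,2*np.pi,90)
L=[cov(0,.26,w,.01) for w in np.linspace(-.15,.15,60)]+[cov(0,.175+.052*np.cos(t),.052*np.sin(t),.034) for t in a]+[cov(0,d,w,.01) for d in np.linspace(0,.26,40) for w in(-.15,.15)]
L=[world(p,b) for b in L];out={}
for n in("wrist","side","scene"):
    f=grab_frame(n);out[n]=f;im=f["frame"][:,:,::-1].copy();cv2.imwrite(f"pics/{n}2raw.png",im)
    for u,v in (wproj(f,o,L) if n=="wrist" else proj(f,L)):
        if 0<=u<640 and 0<=v<480: im[int(v+.5),int(u+.5)]=(0,0,255)
    out[n+"im"]=im
pickle.dump((o,out),open("d2.pkl","wb"))
A=cv2.resize(out["sideim"][170:340,220:390],(400,400));B=cv2.resize(out["sceneim"][180:350,240:410],(400,400))
cv2.imwrite("pics/ext2.png",np.hstack([A,B]));cv2.imwrite("pics/w2.png",out["wristim"])
```

```text
{'joints': [0.583, 0.415, -0.879, 1.787, 0.354, 1.107, 0.927], 'ee_pos': [0.549, 0.032, 0.219], 'orientation': [[-0.974, 0.225, -0.0], [0.225, 0.974, 0.0], [0.0, 0.0, -1.0]], 'ft_force': [-0.503, -0.768, 0.803]}
```

View pics/w2.png

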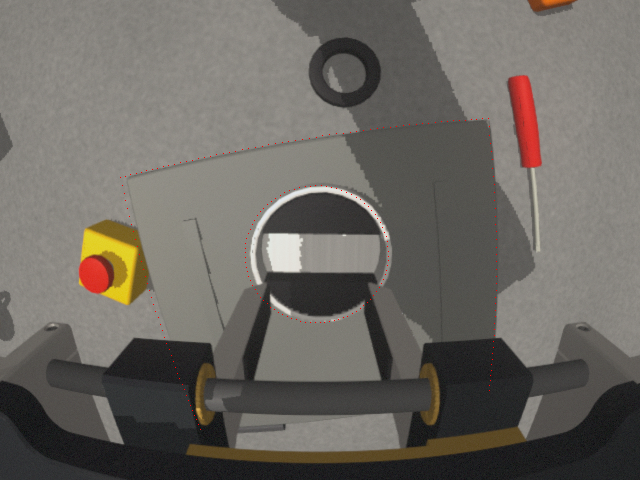

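View pics/ext2.png

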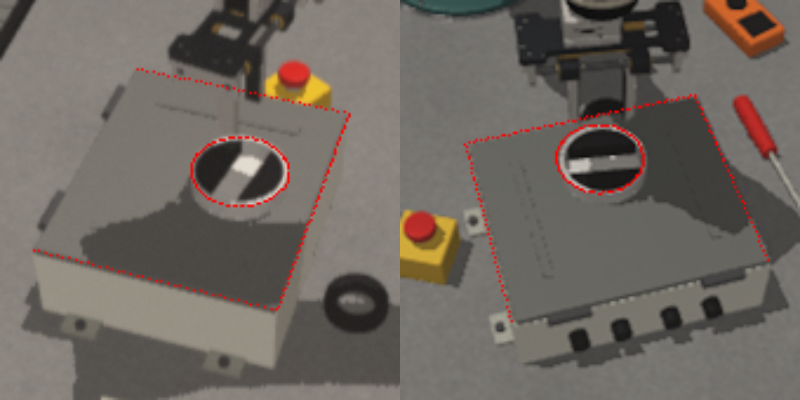

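The cover is shut: its outline matches the θ=0 model in all three views. In the wrist view the slot lies level (rows 234–272) and is centred on the tool at column 317. I'll descend into the slot now.

step_arm --pt "0 0 0 0 0 3 0.53" --pt "0 0 0 0 0 3 0.53" --pt "0 0 0 0 0 1.2 0.53" --pt "0 0 0 0 0 0.5 0.53" --pt "0 0 0 0 0 0.4 0.53" --pt "0 0 0 0 0 0.4 0.53" --pt "0 0 0 0 0 0.4 0.53" --pt "0 0 0 0 0 0 0.53"

```text
time: 8.15
ee_pos: [0.5489, 0.0315, 0.1294]
orientation: [[-0.975, 0.224, -0.0], [0.224, 0.975, -0.0], [0.0, -0.0, -1.0]]
ft_force: [-0.1, -0.3, 0.1]
gripper_width: 0.0499
finger_force: 0.0
```

step_arm --pt "0 0 0.1 0 0 0 0.53" --pt "0 0 0.1 0 0 0 0.53" --pt "0 0 0.1 0 0 0 0.53" --pt "0 0 0.1 0 0 0 0.53" --pt "0 0 0.1 0 0 0 0.53" --pt "0 0 0.1 0 0 0 0.53"

```text
time: 8.75
ee_pos: [0.549, 0.0315, 0.1298]
orientation: [[-0.675, 0.738, 0.0], [0.738, 0.675, -0.0], [-0.0, 0.0, -1.0]]
ft_force: [-1.4, -0.2, 0.3]
gripper_width: 0.0497
finger_force: 1.6
```

```bash
python3 -c "
from plant import *;import numpy as np
o=get_obs();print({k:np.round(o[k],2).tolist() for k in('joints','ft_force','torque')})"
```

```text
{'joints': [0.42, 0.48, -0.68, 1.87, 0.37, 0.92, 0.31], 'ft_force': [-1.4, -0.17, 0.26], 'torque': [0.03, 0.24, 0.05]}
```

step_arm --pt "0 0 0.1 0 0 0 0.53" --pt "0 0 0.1 0 0 0 0.53" --pt "0 0 0.1 0 0 0 0.53" --pt "0 0 0.1 0 0 0 0.53" --pt "0 0 0.1 0 0 0 0.53" --pt "0 0 0.1 0 0 0 0.53" --pt "0 0 0.1 0 0 0 0.53" --pt "0 0 0.1 0 0 0 0.53" --pt "0 0 0.1 0 0 0 0.53" --pt "0 0 0.05 0 0 0 0.53"

```text
time: 9.75
ee_pos: [0.5483, 0.0329, 0.1297]
orientation: [[0.206, 0.979, -0.001], [0.979, -0.206, 0.001], [0.001, -0.001, -1.0]]
ft_force: [-5.4, 7.1, 1.0]
gripper_width: 0.0497
finger_force: 3.3
```

```bash
python3 -c "
from plant import *;import numpy as np
o=get_obs();print({k:np.round(o[k],2).tolist() for k in('joints','ft_force','torque')})"
```

```text
{'joints': [0.26, 0.44, -0.47, 1.88, 0.25, 0.89, -0.53], 'ft_force': [-5.39, 7.12, 1.02], 'torque': [1.43, 1.17, 0.14]}
```

step_arm --pt "0 0 0.04 0 0 0 0.53" --pt "0 0 0.04 0 0 0 0.53" --pt "0 0 0.03 0 0 0 0.53"

```text
time: 10.05
ee_pos: [0.5484, 0.0332, 0.1297]
orientation: [[0.31, 0.951, -0.001], [0.951, -0.31, 0.002], [0.001, -0.001, -1.0]]
ft_force: [-3.2, 10.9, -0.2]
gripper_width: 0.0498
finger_force: 5.3
```

Run:
```python
from h import *
from plant import *
o=get_obs();print({k:np.round(o[k],3).tolist() for k in('joints','ft_force','torque')},np.degrees(np.arctan2(o['orientation'][1][0],o['orientation'][0][0])))
A=grab_frame("side")["frame"][170:340,220:390,::-1];B=grab_frame("scene")["frame"][180:350,240:410,::-1]
cv2.imwrite("pics/ext3.png",np.hstack([cv2.resize(A,(400,400)),cv2.resize(B,(400,400))]))
```

```text
{'joints': [0.243, 0.432, -0.445, 1.876, 0.233, 0.885, -0.63], 'ft_force': [-3.189, 10.915, -0.197], 'torque': [2.487, 0.643, 0.253]} 71.95781015398963
```

View pics/ext3.png

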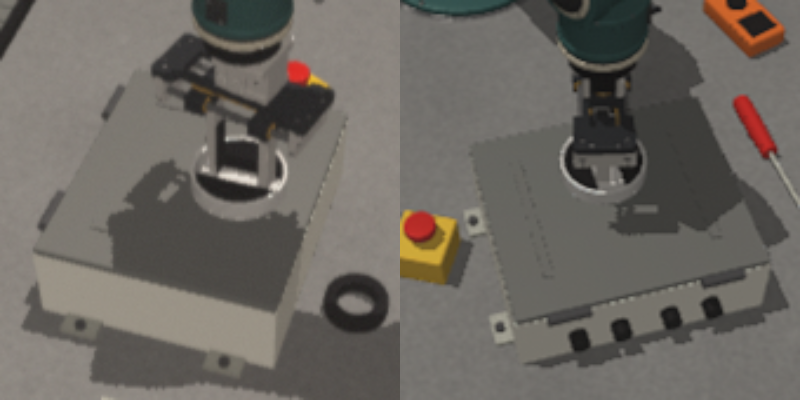

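step_arm --pt "0 0 0.04 0 0 0 0.53" --pt "0 0 0.04 0 0 0 0.53" --pt "0 0 0 0 0 0 0.53"

```text
time: 10.45
ee_pos: [0.5486, 0.034, 0.1298]
orientation: [[0.38, 0.925, -0.0], [0.925, -0.38, 0.001], [0.001, -0.0, -1.0]]
ft_force: [-2.7, 8.4, 0.4]
gripper_width: 0.0503
finger_force: 42.2
```

Run:
```python
from h import *
from plant import *
o=get_obs();print({k:np.round(o[k],3).tolist() for k in('ee_pos','ft_force','torque','finger_force')},np.degrees(np.arctan2(o['orientation'][1][0],o['orientation'][0][0])))
```

```text
{'ee_pos': [0.549, 0.034, 0.13], 'ft_force': [-2.749, 8.39, 0.398], 'torque': [2.111, 0.642, 3.559], 'finger_force': 42.223} 67.65782698449188
```

The moment about the tool axis has jumped to 3.6 N m, so the disc is at its stop. I'll back off within the slot's play, lift out and check.

step_arm --pt "0 0 -0.1 0 0 0 0.53" --pt "0 0 -0.1 0 0 0 0.53" --pt "0 0 -0.08 0 0 0 0.53" --pt "0 0 0 0 0 -0.5 0.53" --pt "0 0 0 0 0 -1.5 0.53" --pt "0 0 0 0 0 -3 0.53" --pt "0 0 0 0 0 -4 0.53" --pt "0 0 0 0 0 -4 0.53" --pt "0 0 0 0 0 -4 0.53" --pt "0 0 0 0 0 0 0.53"

```text
time: 11.45
ee_pos: [0.5507, 0.0323, 0.306]
orientation: [[0.117, 0.993, 0.008], [0.993, -0.117, 0.0], [0.001, 0.008, -1.0]]
ft_force: [0.7, 1.4, -0.8]
gripper_width: 0.0499
finger_force: 0.0
```

Run:
```python
from h import *
from plant import *
p=np.load("p.npy");p[3]=0;o=get_obs();print({k:np.round(o[k],3).tolist() for k in('ee_pos','ft_force','torque')})
al=np.pi/2
L=[world(p,cov(0,.26,w,.01)) for w in np.linspace(-.15,.15,60)]+[world(p,cov(0,.175+s,w,.034)) for s in np.linspace(-.04,.04,30) for w in(-.018,.018)]
ims=[]
for n,(x,y) in dict(wrist=(210,150),side=(220,170),scene=(240,180)).items():
    f=grab_frame(n);im=f["frame"][:,:,::-1].copy()
    for u,v in (wproj(f,o,L) if n=="wrist" else proj(f,L)):
        if 0<=u<640 and 0<=v<480: im[int(v+.5),int(u+.5)]=(0,0,255)
    ims.append(cv2.resize(im,(400,300)) if n=="wrist" else cv2.resize(im[y:y+170,x:x+170],(400,400))[50:350])
cv2.imwrite("pics/end.png",np.vstack([np.hstack(ims[1:]),np.hstack([ims[0],0*ims[0]])]))
```

```text
{'ee_pos': [0.551, 0.032, 0.306], 'ft_force': [0.7, 1.437, -0.755], 'torque': [-0.055, -0.057, -0.003]}
```

View pics/end.png

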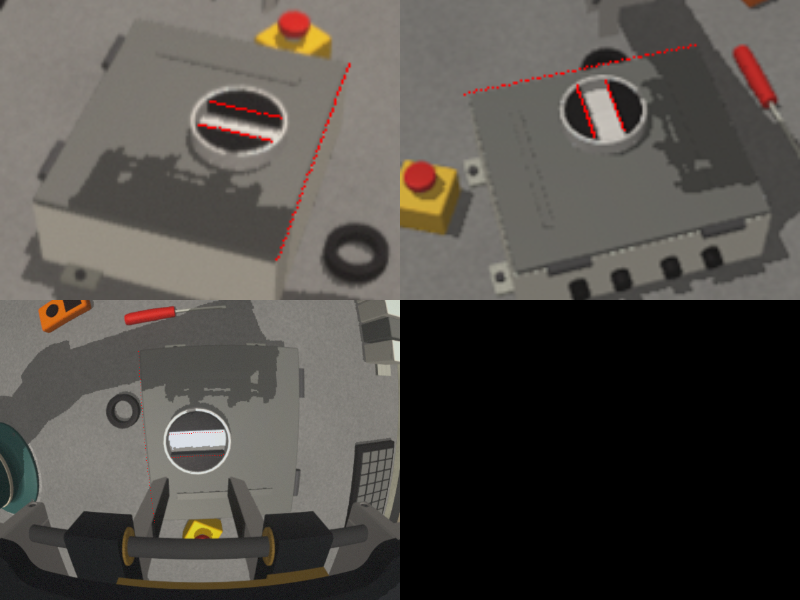

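The slot is parallel to the predicted locked lines in all three views, the cover outline matches shut, and the items in view are unmoved. Handing in.

```bash
python3 -c "
from plant import *
print(hand_in())"
```

```text
the job is handed in; nothing more can be done
None
```

The cover is pushed fully shut, the disc is turned clockwise to its stop and locked, nothing else on the bench was touched, and the job is handed in (about 11.6 s on the robot clock).

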